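# Check-weigh a carrier of turned rods on the spring hand scale

### The arm

A 7-joint arm with a two-finger parallel gripper is mounted at the origin on the work surface. World frame = base frame: x ahead of the robot, y to its left, z up, the work surface at z = 0. Lengths are in m, angles in rad, forces in N, time in s.
With the tool pointing down it reaches from about 0.35 to 0.9 m from the base axis. Payload 7.2 kg.
Tool frame: the origin (TCP) lies on the centre line of the jaws, within the pads' length; the fingertips stand 25 mm ahead of it and the grasp point (between the pads) lies 6 mm ahead of it; z points along the fingers, x is the direction in which the jaws open and shut, and the axes are right-handed (so a half turn about z gives the same grasp; the last joint's range is limited). The gripper opens to 85 mm and grips with 20 to 120 N. Pads are 22 mm wide; open, the fingers measure 114 mm over their backs; the gripper's body (76 mm by 85 mm) begins 54 mm behind the grasp point. The pads swing forward as they close: fully open they stand 13 mm farther back than shut.
Start: joints at [1.05, 0.411, -0.013, 1.596, 0.006, 1.134, -0.082], TCP at [0.273, -0.562, 0.256] pointing down, gripper open.
Joint ranges: [-2.95, 2.95], [-0.29, 1.99], [-1.47, 1.44], [0.14, 2.54], [-1.03, 4.17], [0.13, 1.85], [-2.86, 2.86]. Speed limits (rad/s): [2.39, 2.39, 3.01, 3.01, 3.14, 3.14, 3.14].

### API

Orientations are given as a 3x3 rotation matrix whose columns are the frame's x, y, z axes.
In Python, from bench import reach, servo_line, set_joints, ungrasp, grab, pause, solve_ik, get_state, snapshot, MotionError, sign_off gives the robot as it stands. Calls block until the motion is done:
- reach(position, orientation): joint-space move of the TCP to a pose.
- servo_line(position, rate=0.15, ori=None): straight line of the TCP; ori=None keeps the orientation; rate is the mean speed in m/s.
- set_joints(angles): joint-space move.
- ungrasp() and grab(strength=None): open the fingers fully, or close them until they stop; strength is the grip in N (None keeps the last).
- pause(seconds).
- solve_ik(position, orientation): joint angles nearest the present ones, or None.
- get_state(): the state.
- snapshot(name): name is "side" or "top"; returns a dict with "img" (400x640x3 uint8, blue, green, red), "depth" (400x640 float32, m along the optical axis (not along the pixel's ray), 0 where there is no reading), "fx", "fy", "cx", "cy" (pixels), "extrinsics" (4x4, takes a point from world to camera coordinates). Camera axes: x right, y up, looking along -z (the intrinsics and any distortion apply to the point x, -y, -z); pixel columns grow to the right and rows downward; lengths in m; the calibration is good to about 2 mm. A picture is of the moment at which its call begins.
A pose or a line that the arm cannot do raises MotionError and nothing moves.
- sign_off(): hands the job in, once; it reports no verdict.
The state is a dict: "t": time; "joints": joint angles; "joint_vel": joint speeds; "tau": joint torques, N m; "tcp_pos": TCP position; "tcp_rot": TCP orientation; "wrist_force": force on the tool from outside, world axes, zero at the start; "moment": the same for the moment, N m; "opening": opening from 0.0 (shut) to 1.0 (fully open).
Only numpy, scipy, OpenCV 4.12 (cv2) and the standard library are available. Lean on these libraries where they do the work, as an engineer would, in place of code of your own. Each camera call takes 0.05 s, during which the arm holds its last target.

### The job

Check-weigh the wire-handled carrier that holds the three white turned rods: take the spring hand scale from its stand, hook it under the carrier's bail, lift until the carrier hangs clear of the table, and keep it steady there until the reading has stayed still for a full second. Then, still on the scale, carry it to the shallow tray and set it down gently inside, standing flat with all three rods in it, unhook the scale and hang it back on the stand's two prongs by its T-handle. Do not touch the carrier with the gripper, and leave the empty carrier and everything else on the bench where it is.

Things in the scene. Friction and masses are not known exactly. Their poses are not given: they have to be found in the camera images.
- handle (a point): Spring hand scale (0.26 kg): black T-handle bar (130 mm along local y, 24 mm along x, 30 mm high), below it a neck 16 mm in diameter and 18 mm long, a clear tube 34 mm in diameter and 60 mm long, then a steel hook. Point: centre of the T-handle, where to grip it, across the 24 mm. Local z = up the scale, local +x = the side on which the hook is open. Starts hanging upright on the stand.
- hook_seat (a point): Lowest inside point of the scale's J-hook (6 mm wire, bowl 26 mm wide inside), 160 mm under the handle's centre plus the spring's stretch; the hook ends 6 mm lower. Axes as the scale's. The tip stands 19 mm out on local +x, its top 24 mm above this point; the straight back stands 16 mm out on local -x. Above the tip the mouth is open up to 51 mm above this point.
- spring (a joint): Stretch of the scale's spring in m: 0 unloaded, grows as a load pulls the hook down, 2.5 mm per newton (400 N/m), at most 34 mm. The loaded carrier weighs 3.7 to 6.7 N (9 to 17 mm).
- stand: Fixed scale stand: base plate 200 x 130 x 8 mm, post 175 mm high at local x = +85 mm, two level prongs (8 mm round bar) from the post towards local -x at local y = -38 and +38 mm, tops 175 mm above the table; beyond x = -56 mm their last 12 mm turns up to 187 mm. The T-handle lies across both prongs, the tube hangs in the 68 mm gap between. Origin on the table below the gap.
- stand_rest (a point): Middle of the place where the T-handle's underside rests, at the height of the prongs' tops; axes as the stand's. At the start the handle lies within 12 mm of here and the scale's axes nearly match the stand's; either way round will do when it is hung back.
- carrier: The carrier to weigh: open grey sheet-steel box 80 mm (local x) by 130 mm (local y), 42 mm high, walls 3 mm, three white rods lying in it. A rigid upright bail of 7 mm wire spans it along local y, from both short ends (141 mm over the wire) up to a level top. Origin at the centre of its underside, z up.
- carrier_bail (a point): Middle of the bail's level top (24 mm long, along local y), on the centre of the wire, 116.5 mm above the carrier's underside; from the ends of this level part the wire slopes down at about 43 degrees to the short ends of the box. Axes as the carrier's.
- rod0_center (a point): Centre of a white turned rod, 24 mm in diameter, 100 mm long, lying in the carrier along its length.
- rod1_center (a point): Centre of the second such rod.
- rod2_center (a point): Centre of the third such rod.
- tray: Fixed shallow grey plastic tray with a black mat, outside 210 mm (local x) by 230 mm (local y), rim 16 mm high and 4 mm thick, floor 4 mm above the table. Origin at the centre of its underside. The weighed carrier goes anywhere flat inside its rim, turned either way. (A fixed bench lathe, up to 196 mm high, stands along the far side of the table, everywhere beyond x = 0.80 m.)
- spare: The empty carrier, the same box and bail but with nothing in it; leave it alone. Origin at the centre of its underside.
- bottle: White bottle, 58 mm in diameter, 150 mm high. Origin at the centre of its underside.
- pencup: Grey round pen cup, 62 mm in diameter, 100 mm high, pens up to 155 mm. Origin at the centre of its underside.
- bush: Brass ring-shaped bush, 60 mm in diameter, 28 mm high. Origin at the centre of its underside.
- tin: Low aluminium tin, 62 mm in diameter, 30 mm high. Origin at the centre of its underside.
- flange: White turned flanged collar standing on its flange, 54 mm in diameter, 30 mm high. Origin at the centre of its underside.
- chuckkey: T-shaped steel chuck key lying flat, 115 mm long (local x), cross bar 90 mm, 14 mm high. Origin under its middle.
- caliper: Caliper lying flat, 190 mm long (local x), up to 55 mm wide, 12 mm high. Origin on the table under its beam.
Mind the look-alikes: they are no part of the job. What is shaped like the part that bears rod2_center but yellow is not meant.

How it is judged:
By the outcome, as a careful person would: the job done as asked, in the order asked, and still so for the second after the job is handed in, with the robot touching nothing.
It also fails if it takes over 69 s, if anything falls off the work surface, if the arm or the gripper's body presses on something with over 40 N, if the wrist force passes 120 N, or if a joint passes its speed limit or range.

## Working session

There is one attempt and no reset: what is moved stays moved. The work goes in short steps, each a Python script; the robot and the scene stay as the last script left them, time stands still between calls to the robot, and variables do not carry over. Pictures are saved under pics/ and viewed, and the job is handed in when it is done.

```bash
ls; mkdir -p pics
python3 - <<'E'
from bench import *
import cv2,numpy as np
for n in("side","top"):
    s=snapshot(n); cv2.imwrite(f"pics/{n}0.png",s["img"]); np.savez(f"pics/{n}0.npz",**s)
    print(n,s["fx"],s["fy"],s["cx"],s["cy"],[k for k in s]); print(np.round(s["extrinsics"],3))
g=get_state();print(g)
E
```

```text
pics
side 427.5900917232765 427.5900917232765 315.2311935770603 195.98597435270196 ['img', 'depth', 'fx', 'fy', 'cx', 'cy', 'extrinsics']
[[-0.703 -0.711  0.009  0.389]
 [ 0.568 -0.553  0.61  -0.375]
 [-0.429  0.434  0.792 -1.092]
 [ 0.     0.     0.     1.   ]]
top 403.06492866546375 403.06492866546375 324.0704964637125 203.6092659254206 ['img', 'depth', 'fx', 'fy', 'cx', 'cy', 'extrinsics']
[[-1.30e-02 -1.00e+00  6.00e-03 -1.00e-03]
 [ 9.98e-01 -1.30e-02  6.10e-02 -5.54e-01]
 [-6.10e-02  7.00e-03  9.98e-01 -1.03e+00]
 [ 0.00e+00  0.00e+00  0.00e+00  1.00e+00]]
{'t': 0.1, 'joints': array([ 1.04977033,  0.41181977, -0.01271007,  1.59698414,  0.00560509,
        1.13433056, -0.08220368]), 'joint_vel': array([-1.79266452e-03, -1.34797818e-03,  5.90165096e-04, -2.66651704e-03,
        1.19722077e-03, -1.28761279e-03, -1.10561595e-05]), 'tau': array([ 2.52918820e-03, -6.01835203e+01,  6.83721229e-01, -3.00084901e+01,
        1.40140558e-02,  6.46145680e-03, -2.15904116e-06]), 'tcp_pos': array([ 0.27321786, -0.56163763,  0.25552751]), 'tcp_rot': array([[ 4.37526780e-01, -8.99205061e-01, -7.58147418e-04],
       [-8.99204126e-01, -4.37527423e-01,  1.30145485e-03],
       [-1.50198507e-03,  1.12307938e-04, -9.99998866e-01]]), 'wrist_force': array([ 0.31514276, -0.43404902,  0.68394223]), 'moment': array([-0.03066666, -0.0463088 , -0.00815644]), 'opening': 1.0021854113936546}
```

View pics/side0.png

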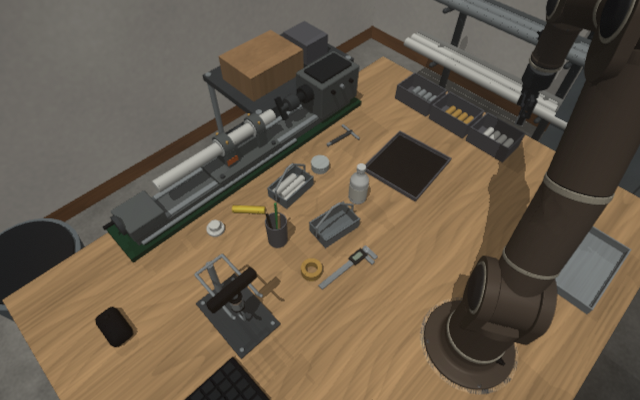

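View pics/top0.png

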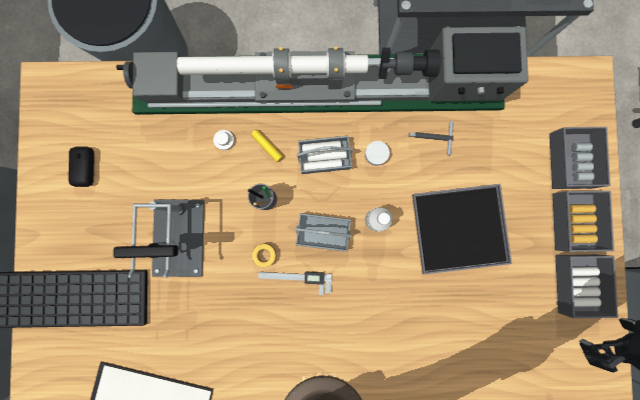

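```bash
cat > h.py <<'E'
import numpy as np,cv2
def load(n): 
    d=np.load(f"pics/{n}.npz"); return {k:d[k] for k in d}
def cloud(s):
    v,u=np.mgrid[0:400,0:640].astype(float); D=s["depth"].astype(float)
    P=np.stack([(u-s["cx"])/s["fx"]*D,-(v-s["cy"])/s["fy"]*D,-D],-1)
    E=s["extrinsics"]; R,t=E[:3,:3],E[:3,3]
    W=(P-t)@R; W[D<=0]=np.nan; return W
def ray(s,u,v,z):
    E=s["extrinsics"]; R,t=E[:3,:3],E[:3,3]
    d=R.T@np.array([(u-s["cx"])/s["fx"],-(v-s["cy"])/s["fy"],-1]); c=-R.T@t
    return c+d*(z-c[2])/d[2]
def proj(s,p):
    E=s["extrinsics"]; q=E[:3,:3]@np.asarray(p)+E[:3,3]
    return np.array([s["cx"]+s["fx"]*q[0]/-q[2], s["cy"]-s["fy"]*q[1]/-q[2]])
E
python3 - <<'E'
from h import *
t=load("top0");s=load("side0")
T=cloud(t);S=cloud(s)
for n,(u,v) in dict(table=(300,340),handle=(145,252),carr=(325,155),spare=(325,232),tray=(462,229),standbase=(180,265)).items():
    print(n,T[v,u].round(4), ray(t,u,v,0).round(3))
for n,(u,v) in dict(handle=(232,290),tray=(408,165),rods=(290,187)).items(): print(n,S[v,u].round(4))
def rect(W,m,nm):
    p=W[m]; print(nm,m.sum(),p.min(0).round(3),p.max(0).round(3),np.median(p,0).round(4))
    r=cv2.minAreaRect((p[:,:2]).astype(np.float32)*1000); print(r)
yy,xx=np.mgrid[0:400,0:640]
def box(a,b,c,d): return (xx>=a)&(xx<b)&(yy>=c)&(yy<d)
# handle
m=box(105,190,235,270)&(T[...,2]>0.185)&(T[...,2]<.22)&(t["img"].max(-1)<50); rect(T,m,"handle")
m=box(190,300,250,330)&(S[...,2]>0.185)&(S[...,2]<.22)&(s["img"].max(-1)<50); rect(S,m,"handleS")
# boxes
m=box(290,362,125,182)&(T[...,2]>0.03)&(T[...,2]<.06); rect(T,m,"carrier")
m=box(290,362,205,258)&(T[...,2]>0.03)&(T[...,2]<.06); rect(T,m,"spare")
m=box(290,362,125,182)&(T[...,2]>0.095)&(T[...,2]<.14); rect(T,m,"carrierbail")
m=box(405,520,175,280)&(T[...,2]>0.009)&(T[...,2]<.03); rect(T,m,"tray")
m=box(120,210,190,290)&(T[...,2]>0.004)&(T[...,2]<.012); rect(T,m,"base")
m=box(120,210,190,290)&(T[...,2]>0.16)&(T[...,2]<.21)&(t["img"].max(-1)>80); rect(T,m,"prongs")
i=cv2.resize(t["img"][180:300,100:260],None,fx=4.5,fy=4.5,interpolation=cv2.INTER_CUBIC);cv2.imwrite("pics/c1.png",i)
i=cv2.resize(s["img"][240:360,170:310],None,fx=4.5,fy=4.5,interpolation=cv2.INTER_CUBIC);cv2.imwrite("pics/c2.png",i)
a=t["img"][120:265,280:400];b=s["img"][150:255,250:390]
cv2.imwrite("pics/c3.png",np.hstack([cv2.resize(a,(400,483)),cv2.resize(b,(400,300)) if 0 else cv2.copyMakeBorder(cv2.resize(b,(400,300)),0,183,0,0,0)]))
E
```

```text
table [0.2027 0.0581 0.0013] [0.202 0.058 0.   ]
handle [0.445  0.3715 0.2052] [0.434 0.461 0.   ]
carr [ 0.6793 -0.0127  0.0271] [ 0.684 -0.013  0.   ]
spare [ 0.4811 -0.0092  0.1192] [ 0.48 -0.01  0.  ]
tray [ 0.483  -0.3695  0.0053] [ 0.483 -0.371  0.   ]
standbase [0.4    0.3659 0.0094] [0.399 0.369 0.   ]
handle [0.4369 0.3782 0.2074]
tray [ 0.4784 -0.3681  0.0075]
rods [ 0.6756 -0.007   0.0259]
handle 210 [0.434 0.309 0.185] [0.459 0.435 0.207] [0.4542 0.3484 0.2034]
((446.7665710449219, 372.05401611328125), (23.94963836669922, 125.83960723876953), 0.6983701586723328)
handleS 718 [0.432 0.312 0.185] [0.457 0.438 0.211] [0.44   0.3796 0.2051]
((444.52972412109375, 374.8589172363281), (24.90953826904297, 126.28468322753906), 0.4143136739730835)
carrier 343 [ 0.635 -0.081  0.03 ] [0.726 0.056 0.057] [ 0.6838 -0.0121  0.043 ]
((680.561767578125, -12.384658813476562), (82.40060424804688, 138.04122924804688), 5.349093914031982)
spare 293 [ 0.432 -0.074  0.03 ] [0.529 0.064 0.05 ] [ 0.4788 -0.0068  0.0432]
((480.9118957519531, -5.4558258056640625), (135.8723602294922, 81.84719848632812), 82.3041000366211)
carrierbail 97 [ 0.674 -0.051  0.096] [0.686 0.027 0.124] [ 0.6798 -0.0096  0.1138]
((680.3070678710938, -12.17343521118164), (6.894437789916992, 78.33106231689453), 5.058089733123779)
tray 759 [ 0.371 -0.492  0.009] [ 0.599 -0.242  0.022] [ 0.479  -0.3817  0.015 ]
((484.9400329589844, -367.4197998046875), (210.59031677246094, 232.48451232910156), 5.851286888122559)
base 3064 [0.338 0.292 0.004] [0.597 0.526 0.012] [0.472  0.3594 0.0082]
((467.5514831542969, 408.8055114746094), (260.5801086425781, 233.0006866455078), 0.43160462379455566)
prongs 636 [0.39  0.312 0.16 ] [0.555 0.432 0.204] [0.4972 0.3716 0.1747]
((472.7055969238281, 371.73883056640625), (120.42989349365234, 164.7900848388672), 89.15369415283203)
```

View pics/c1.png

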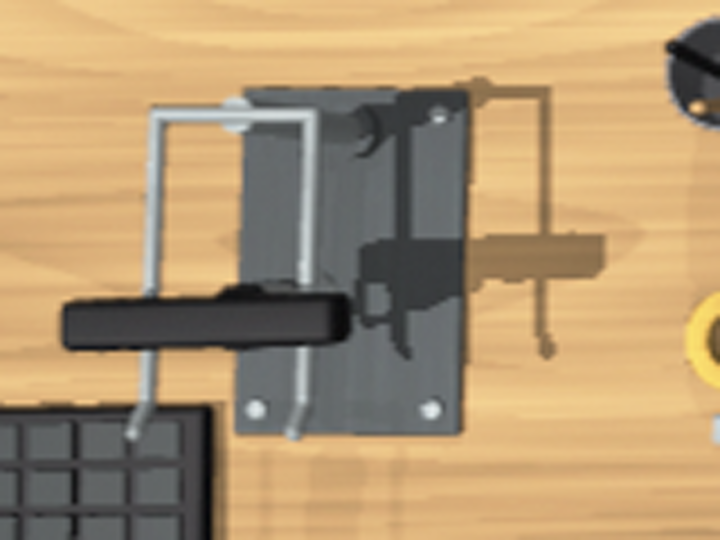

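View pics/c2.png

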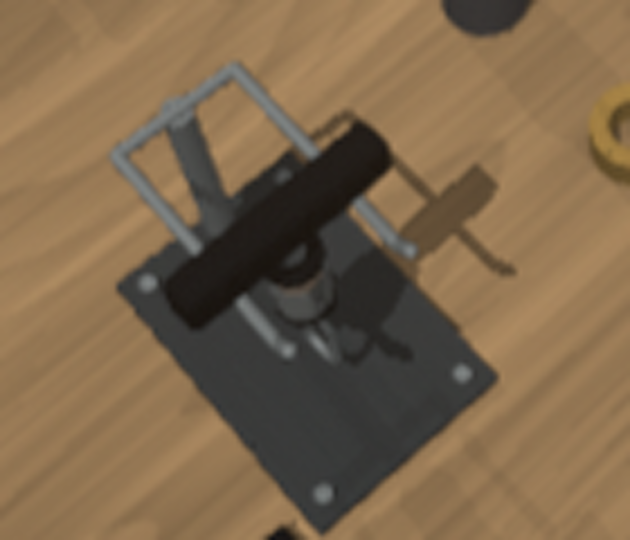

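View pics/c3.png

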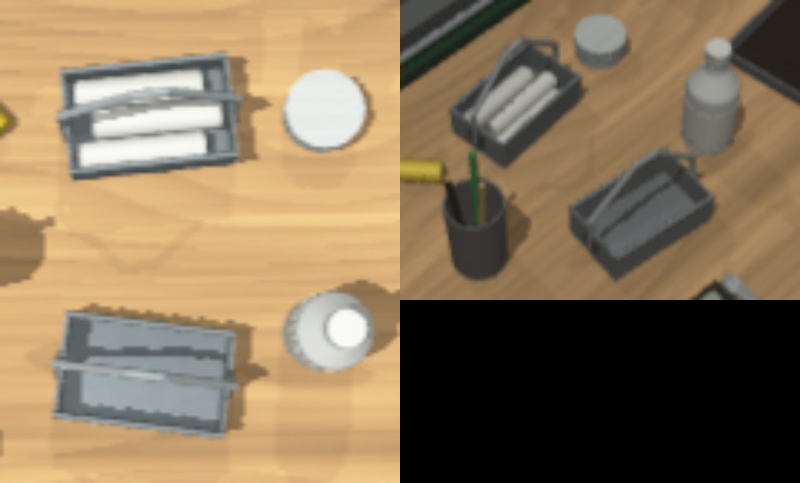

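The pictures show three boxes or bins that could be mistaken for the carrier:
- **Target candidate:** the box with a bail at top (325,155) / side (290,187), holding three white rods.
- **Empty look-alike:** the box with a bail at top (325,232) / side (334,224).
- **Bins without bails:** at the right, top (580,158), (583,222) and (586,285), with rods in them. The loose yellow rod is at (267,145).

In the close crop c3, the box at (325,155) has a bail and three white rods, so that is the one. The scale's bar is at top (145,252), and the tray is at (462,229).

```bash
cat >> h.py <<'E'
def Rz(a,flip=0):
    a=np.radians(a)+np.pi*flip; c,s=np.cos(a),np.sin(a)
    return np.array([[c,s,0],[s,-c,0],[0,0,-1.]])
E
python3 - <<'E'
from h import *
from bench import *
t=load("top0");s=load("side0")
im=t["img"]; m=np.zeros((400,640),np.uint8); m[130:180,292:360]=(im[130:180,292:360].min(-1)>165)
n,l,st,c=cv2.connectedComponentsWithStats(m)
for i in range(1,n):
    if st[i,4]>20: print(st[i],ray(t,*c[i],.026).round(4))
q=[("handle",(.4457,.3735,.196),.5),("up",(.4457,.3735,.40),.5),("pre",(.62,-.015,.40),5.2),("low",(.62,-.015,.25),5.2),("lift",(.68,-.012,.37),5.2),("mid",(.66,-.35,.37),5.2),("tray",(.485,-.3675,.37),5.2),("traylow",(.485,-.3675,.24),5.2)]
for f in(0,1):
    for n,p,a in q:
        j=solve_ik(p,Rz(a,f)); print(f,n,None if j is None else np.round(j,2))
# side projections check
for n,p in dict(handle=(.4457,.3735,.205),bail=(.6804,-.0123,.1165),tray=(.485,-.3675,.004)).items(): print(n,proj(s,p).round(1),proj(t,p).round(1))
E
```

```text
[301 141  40  13 272] [0.7032 0.001  0.026 ]
[304 152  43  18 530] [ 0.6658 -0.0108  0.026 ]
0 handle [-0.13  0.56 -0.92  1.73  0.49  1.1  -1.19]
0 up [ 0.    0.47 -1.16  1.43  0.43  1.51 -1.13]
0 pre [ 0.37  0.39 -0.61  1.36  0.22  1.46 -0.14]
0 low [ 0.4   0.49 -0.64  1.58  0.31  1.17 -0.22]
0 lift [ 0.3   0.51 -0.58  1.25  0.27  1.46 -0.16]
0 mid [ 0.6   0.61 -0.34  1.04  0.19  1.52  0.4 ]
0 tray [ 0.82  0.34 -0.34  1.45  0.11  1.37  0.56]
0 traylow [ 0.82  0.42 -0.34  1.64  0.15  1.11  0.53]
1 handle [ 0.03  0.73 -1.24  1.72  0.73  1.24  1.76]
1 up [ 0.03  0.5  -1.23  1.43  0.47  1.53  1.97]
1 pre [-0.82  0.55  1.26  1.44 -0.53  1.52 -2.63]
1 low [-0.82  0.71  1.26  1.67 -0.7   1.29 -2.48]
1 lift [-0.71  0.71  1.25  1.33 -0.66  1.56 -2.59]
1 mid [ 0.29  0.59  0.26  1.08 -0.14  1.49 -2.54]
1 tray [ 0.4   0.31  0.23  1.48 -0.07  1.35 -2.42]
1 traylow [ 0.37  0.4   0.27  1.67 -0.12  1.08 -2.38]
handle [231.4 286.5] [144.1 251.7]
bail [289.1 166.5] [325.1 147.7]
tray [406.2 164.7] [461.  228.3]
```

Run:
```python
from h import *
s=load("side0");t=load("top0")
K=8
i=cv2.resize(s["img"][150:215,260:330],None,fx=K,fy=K,interpolation=cv2.INTER_CUBIC)
a=np.radians(5.2);C=np.array([.6804,-.0123,0]);X=np.array([np.cos(a),np.sin(a),0]);Y=np.array([-np.sin(a),np.cos(a),0]);Z=np.array([0,0,1.])
pts=[C+Y*y+Z*z for y,z in((-.067,.04),(-.0655,.0665),(-.012,.1165),(0,.1165),(.012,.1165),(.0655,.0665),(.067,.04))]+[C+X*x+Y*y+Z*.042 for x in(-.04,.04) for y in(-.065,.065)]
for p in pts:
    u=((proj(s,p)-[260,150]+.5)*K).astype(int); cv2.circle(i,tuple(map(int,u)),3,(0,0,255),-1)
j=cv2.resize(t["img"][130:180,290:365],None,fx=K,fy=K,interpolation=cv2.INTER_CUBIC)
for p in pts:
    u=((proj(t,p)-[290,130]+.5)*K).astype(int); cv2.circle(j,tuple(map(int,u)),3,(0,0,255),-1)
cv2.imwrite("pics/d1.png",i);cv2.imwrite("pics/d2.png",j)
```

```text
(no output)
```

View pics/d1.png

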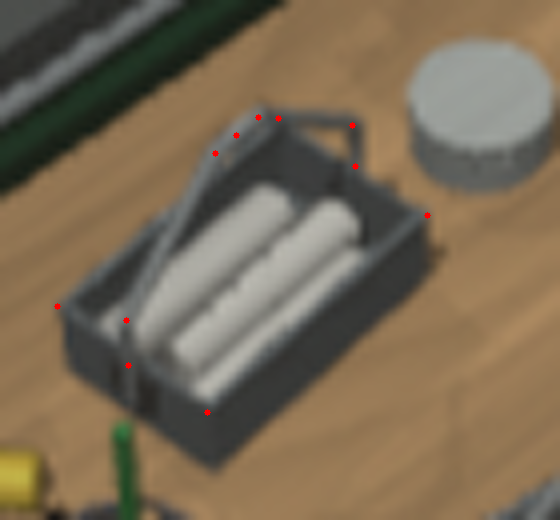

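View pics/d2.png

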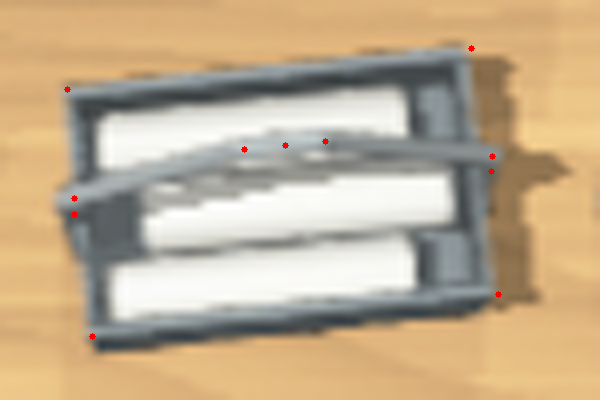

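The predicted bail, box and rim points line up with both views to about 1 px. Next is the scale.

Run:
```python
from h import *
from bench import *
x,y=.4457,.3735
t0=get_state()["t"]
reach((x,y,.33),Rz(.5)); print("t",get_state()["t"])
servo_line((x,y,.197),.15); g=get_state(); print(g["t"],g["tcp_pos"],g["wrist_force"])
grab(80); g=get_state(); print(g["t"],g["opening"],g["tcp_pos"],g["wrist_force"],g["moment"])
for n in("side","top"):
    s=snapshot(n); cv2.imwrite(f"pics/{n}1.png",s["img"]); np.savez(f"pics/{n}1.npz",**s)
a=cv2.imread("pics/side1.png")[200:350,170:330]; cv2.imwrite("pics/e1.png",cv2.resize(a,None,fx=4,fy=4))
```

```text
t 3.4333
4.4667 [0.44593621 0.37403197 0.1979114 ] [-0.61731018 -0.45216924  0.2665148 ]
5.0583 0.2667759366528099 [0.44607244 0.37361467 0.19745933] [ 0.69711845 -0.28162774  3.91087561] [-0.15799026 -0.12504251  0.02732431]
```

View pics/e1.png

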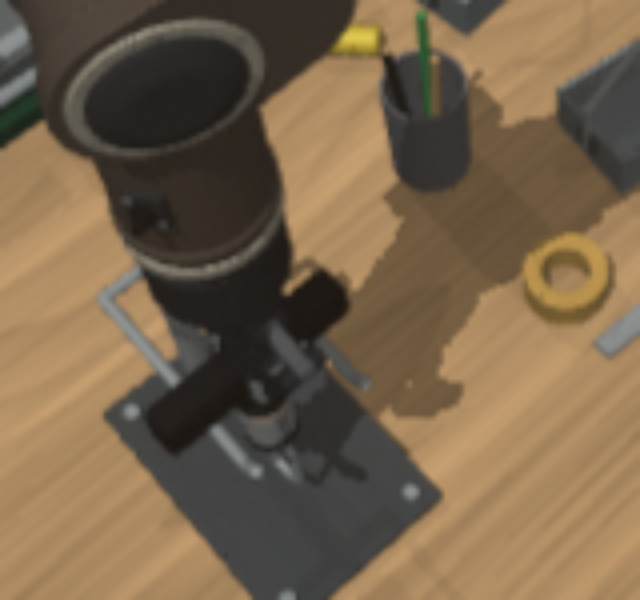

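The grip holds: opening 0.267 is about 23 mm, and the picture shows the fingers astride the bar at (255,370). Now I lift it off the stand and move over beside the carrier.

Run:
```python
from h import *
from bench import *
g=get_state();p=g["tcp_pos"]
servo_line((p[0],p[1],.40),.2)
g=get_state();print(g["t"],g["wrist_force"],g["opening"])
a=np.radians(5.2);X=np.array([np.cos(a),np.sin(a),0]);Y=np.array([-np.sin(a),np.cos(a),0])
B=np.array([.6804,-.0123,0])+.0015*Y
P=B-.055*X
reach((P[0],P[1],.36),Rz(5.2)); g=get_state();print(g["t"],g["tcp_pos"])
for n in("side","top"):
    s=snapshot(n); cv2.imwrite(f"pics/{n}2.png",s["img"]); np.savez(f"pics/{n}2.npz",**s)
t=np.array(g["tcp_pos"])
print(proj(s:=load("side2"),t-[0,0,.0075+.16]), proj(s,t-[0,0,.0075]))
i=cv2.imread("pics/side2.png")[80:230,240:400]; cv2.imwrite("pics/e2.png",cv2.resize(i,None,fx=4,fy=4,interpolation=cv2.INTER_CUBIC))
```

```text
6.325 [ 0.48684799  0.21600186 -2.98016883] 0.272201519238173
7.9083 [ 0.62521459 -0.01370459  0.36035868]
[301.55636742 158.77210586] [300.52837698 116.02393042]
```

View pics/e2.png

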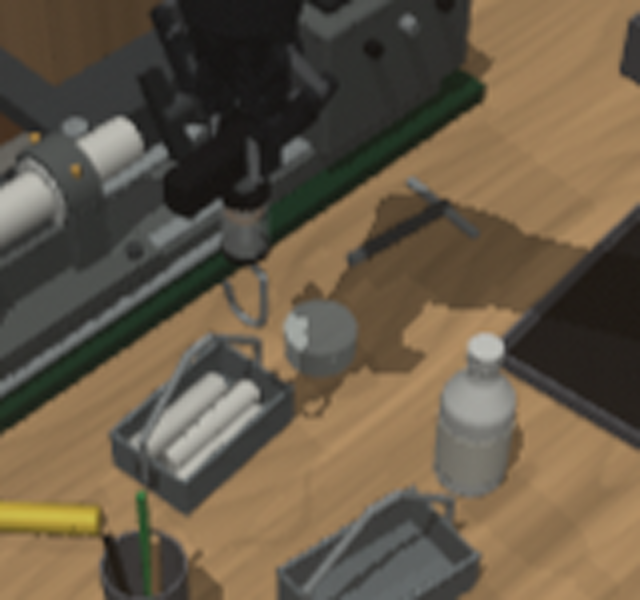

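View pics/top2.png

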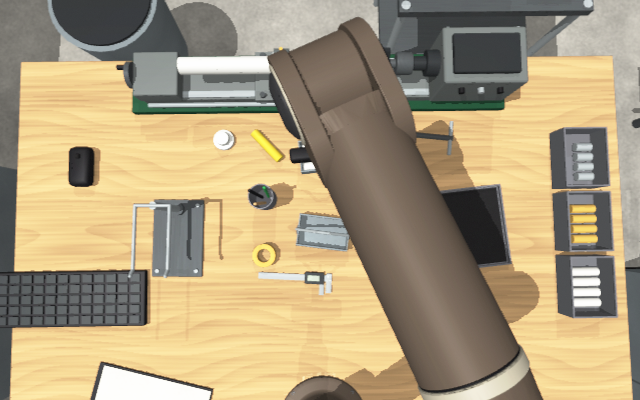

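Run:
```python
from h import *
s=load("side2")
t=np.array([0.62521459,-0.01370459,0.36035868]);st=t-[0,0,.1675]
a=np.radians(5.2);X=np.array([np.cos(a),np.sin(a),0]);Z=np.array([0,0,1])
K=12;i=cv2.resize(s["img"][125:170,280:325],None,fx=K,fy=K,interpolation=cv2.INTER_CUBIC)
for p,c in((st,(0,0,255)),(st+.019*X+.024*Z,(0,255,0)),(st-.016*X+.024*Z,(255,0,0)),(st+.067*Z,(0,255,255))):
    u=((proj(s,p)-[280,125]+.5)*K).astype(int); cv2.circle(i,tuple(map(int,u)),4,c,-1)
cv2.imwrite("pics/e3.png",i)
```

```text
(no output)
```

View pics/e3.png

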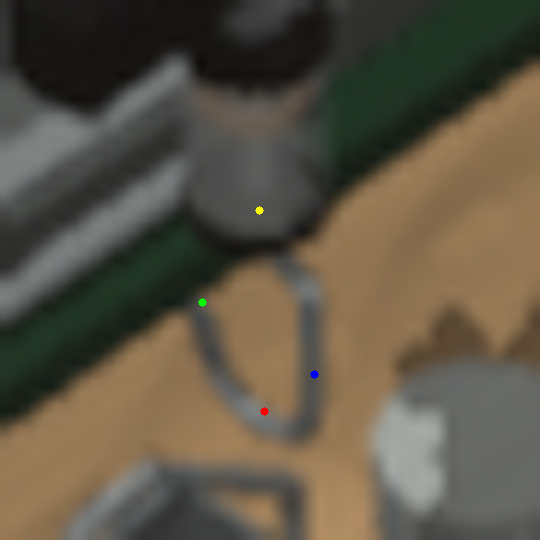

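The hook is visible and its tip (green dot) points toward +x, as assumed. Next I lower beside the bail, move in and lift.

Run:
```python
from h import *
from bench import *
a=np.radians(5.2);X=np.array([np.cos(a),np.sin(a),0]);Y=np.array([-np.sin(a),np.cos(a),0])
B=np.array([.6804,-.0123,0])+.0015*Y; Z=np.array([0,0,1.])
servo_line(B-.055*X+.2465*Z,.12)
g=get_state();f0=g["wrist_force"];print(g["t"],f0,g["tcp_pos"])
servo_line(B+.2465*Z,.08); g=get_state();print(g["t"],g["wrist_force"]-f0,g["tcp_pos"])
servo_line(B+.272*Z,.06); g=get_state();print(g["t"],g["wrist_force"]-f0,g["tcp_pos"])
s=snapshot("side");i=s["img"][100:215,240:360];cv2.imwrite("pics/e4.png",cv2.resize(i,None,fx=5,fy=5,interpolation=cv2.INTER_CUBIC))
```

```text
9.1083 [-0.42612732  0.02402607 -2.21269102] [ 0.62591705 -0.01552536  0.247373  ]
9.95 [-0.31388045 -0.2424819  -0.51745922] [ 0.67995996 -0.01068457  0.24648054]
10.525 [ 1.66135679 -0.44338479 -0.71306575] [ 0.68027399 -0.01084444  0.2722856 ]
```

View pics/e4.png

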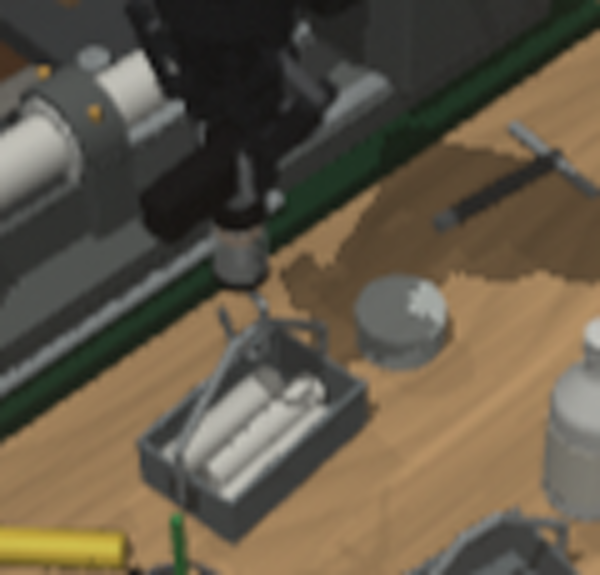

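The bail's top at (270,328) lies between the hook's tip (225,315) and its back (262,300). Now I lift slowly and hold.

Run:
```python
from h import *
from bench import *
a=np.radians(5.2);Y=np.array([-np.sin(a),np.cos(a),0])
B=np.array([.6804,-.0123,0])+.0015*Y; Z=np.array([0,0,1.])
servo_line(B+.30*Z,.03); g=get_state();print(g["t"],g["wrist_force"])
servo_line(B+.352*Z,.05); 
for k in range(6):
    g=get_state();print(g["t"],g["wrist_force"],g["opening"]);pause(.5)
for n in("side","top"):
    s=snapshot(n); cv2.imwrite(f"pics/{n}3.png",s["img"]); np.savez(f"pics/{n}3.npz",**s)
s=load("side3");i=s["img"][60:215,220:360];cv2.imwrite("pics/e5.png",cv2.resize(i,None,fx=4,fy=4,interpolation=cv2.INTER_CUBIC))
```

```text
11.6583 [ 0.16146613  0.13385024 -7.64210232]
12.85 [ 0.38422206 -0.27080248 -7.42080786] 0.26776029763549036
13.35 [ 0.21574552  0.26175905 -8.48185643] 0.26739162198096195
13.85 [-0.60086581 -0.66022987 -7.53372241] 0.26532997430031446
14.35 [-0.2414069   0.32578233 -7.76027414] 0.2724263181676474
14.85 [ 0.4196516   0.61522008 -7.53450715] 0.26703536944622314
15.35 [-0.43030323  0.216125   -7.15084044] 0.2675579299683801
```

View pics/e5.png

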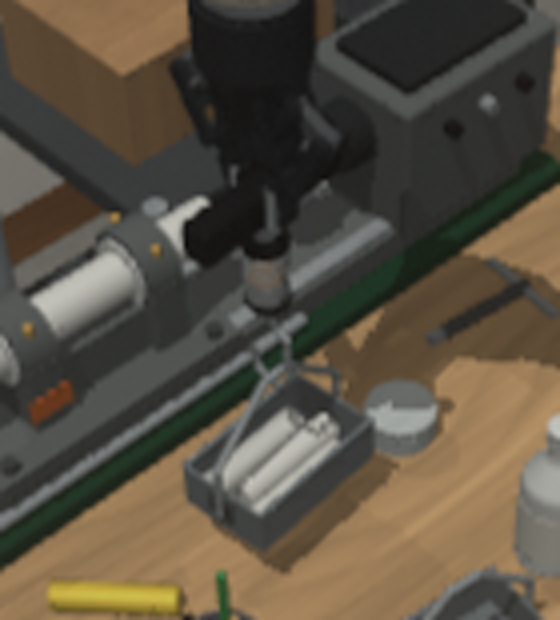

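The carrier hangs clear and level, about 59 mm up, with all three rods in it (270,460), and the reading is steady at about 5 N. I'll hold a bit longer, then carry it past the bottle to the tray.

Run:
```python
from h import *
from bench import *
pause(1.5)
z=.352; R=Rz(5.2)
servo_line((.655,-.3675,z),.10,R); g=get_state();print(g["t"],g["wrist_force"])
pause(.3)
servo_line((.487,-.3675,z),.09,R); pause(1.0);g=get_state();print(g["t"],g["tcp_pos"],g["wrist_force"])
servo_line((.487,-.3675,.312),.06); pause(.5)
g=get_state();print(g["t"],g["tcp_pos"],g["wrist_force"])
for n in("side","top"):
    s=snapshot(n); cv2.imwrite(f"pics/{n}4.png",s["img"]); np.savez(f"pics/{n}4.npz",**s)
s=load("side4");i=s["img"][60:210,330:490];cv2.imwrite("pics/e6.png",cv2.resize(i,None,fx=4,fy=4,interpolation=cv2.INTER_CUBIC))
```

```text
21.175 [-0.19258065  0.55159916 -7.46904284]
24.4917 [ 0.48698297 -0.36751331  0.35201624] [ 0.66288124  0.43691118 -7.67502068]
25.8083 [ 0.48698417 -0.36751595  0.31207982] [-0.6885617   0.08529976 -7.63879781]
```

View pics/e6.png

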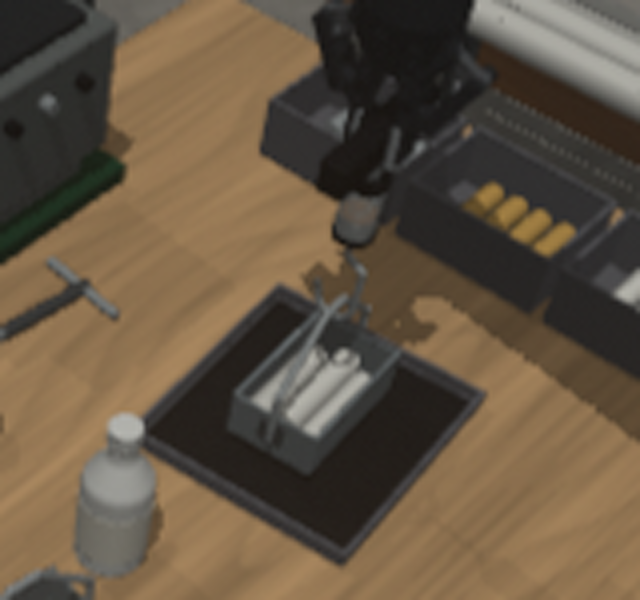

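The carrier (315,400 in the crop) hangs level above the middle of the tray. I'll lower it gently.

Run:
```python
from h import *
from bench import *
x,y=.487,-.3675
servo_line((x,y,.282),.02); g=get_state();print(g["t"],g["wrist_force"])
pause(.3)
servo_line((x,y,.2505),.04); pause(.2);g=get_state();print(g["t"],g["tcp_pos"],g["wrist_force"])
for n in("side","top"):
    s=snapshot(n); cv2.imwrite(f"pics/{n}5.png",s["img"]); np.savez(f"pics/{n}5.npz",**s)
s=load("side5");K=7
i=cv2.resize(s["img"][100:185,360:460],None,fx=K,fy=K,interpolation=cv2.INTER_CUBIC)
a=np.radians(5.2);X=np.array([np.cos(a),np.sin(a),0]);Z=np.array([0,0,1]);Y=np.array([-np.sin(a),np.cos(a),0])
st=g["tcp_pos"]-.1675*Z
for p,c in((st,(0,0,255)),(st+.019*X+.024*Z,(0,255,0)),(st-.016*X+.024*Z,(255,0,0)),(st+.0375*Z+.012*Y,(0,255,255)),(st+.0375*Z-.012*Y,(0,255,255))):
    u=((proj(s,p)-[360,100]+.5)*K).astype(int); cv2.circle(i,tuple(map(int,u)),3,c,-1)
cv2.imwrite("pics/e7.png",i)
```

```text
27.5583 [-0.417548    0.38994869 -2.79401046]
28.9917 [ 0.48711451 -0.36754441  0.25078252] [-0.05962876 -0.59617542 -2.83880222]
```

View pics/e7.png

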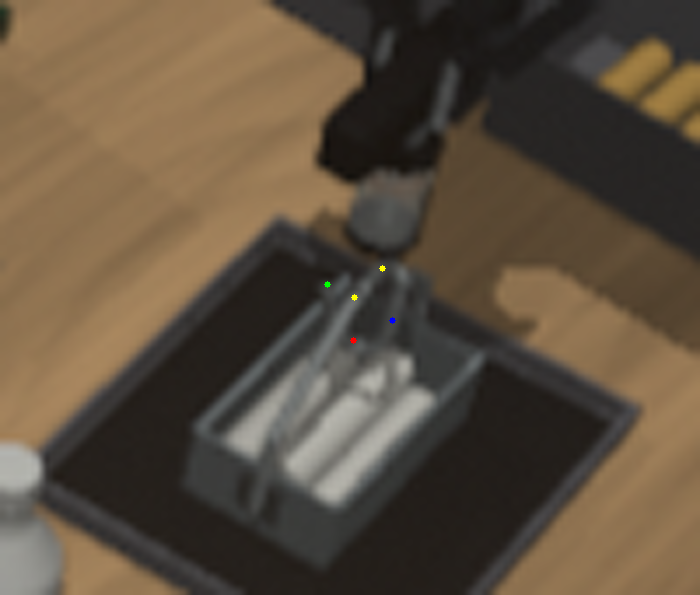

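The carrier stands on the tray's black mat with its three rods. The bail's level top at about (370,282) passes through the hook's mouth, above the tip at (333,287). I'll back the hook out toward -x and watch the force.

Run:
```python
from h import *
from bench import *
a=np.radians(5.2);X=np.array([np.cos(a),np.sin(a),0])
g=get_state();p=g["tcp_pos"].copy()
for d in(.025,.055):
    servo_line(p-d*X,.05); g=get_state();print(g["t"],g["wrist_force"])
servo_line(p-.055*X+[0,0,.05],.08)
for n in("side","top"):
    s=snapshot(n); cv2.imwrite(f"pics/{n}6.png",s["img"]); np.savez(f"pics/{n}6.npz",**s)
s=load("side6");i=s["img"][80:200,340:480];cv2.imwrite("pics/e8.png",cv2.resize(i,None,fx=5,fy=5,interpolation=cv2.INTER_CUBIC))
```

```text
29.7417 [ 0.10932288  0.41245685 -2.38720832]
30.4917 [-0.78528299  0.29324902 -2.32155509]
```

View pics/e8.png

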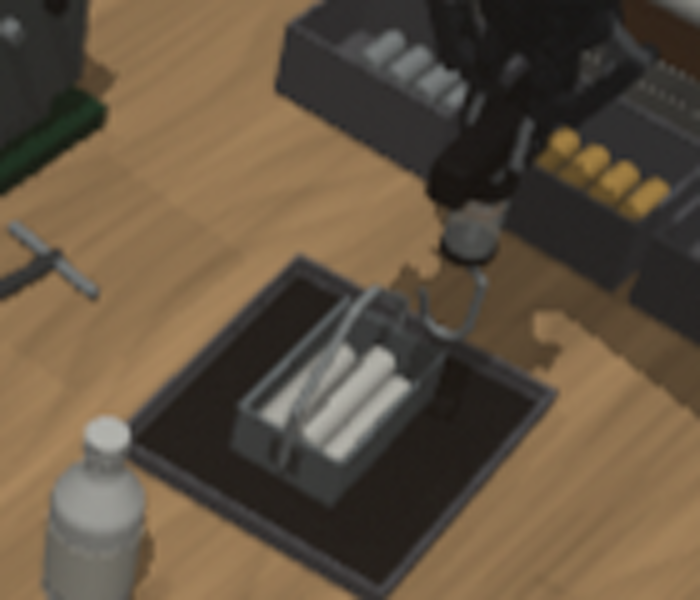

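The hook is out, and the carrier stands undisturbed in the tray with its three rods. Now I return the scale to the stand.

Run:
```python
from h import *
from bench import *
p=get_state()["tcp_pos"]
servo_line((p[0],p[1],.40),.2)
reach((.55,-.05,.41),Rz(3))
reach((.4461,.3736,.40),Rz(.5)); print(get_state()["t"])
servo_line((.4461,.3736,.235),.12); g=get_state();print(g["t"],g["wrist_force"],g["tcp_pos"],g["opening"])
s=snapshot("side");i=s["img"][200:350,170:330]; cv2.imwrite("pics/e9.png",cv2.resize(i,None,fx=4,fy=4,interpolation=cv2.INTER_CUBIC))
```

```text
34.9167
36.4417 [ 0.20573179 -0.47539833 -2.51501451] [0.44623627 0.37397646 0.23574463] 0.26714438039910604
```

View pics/e9.png

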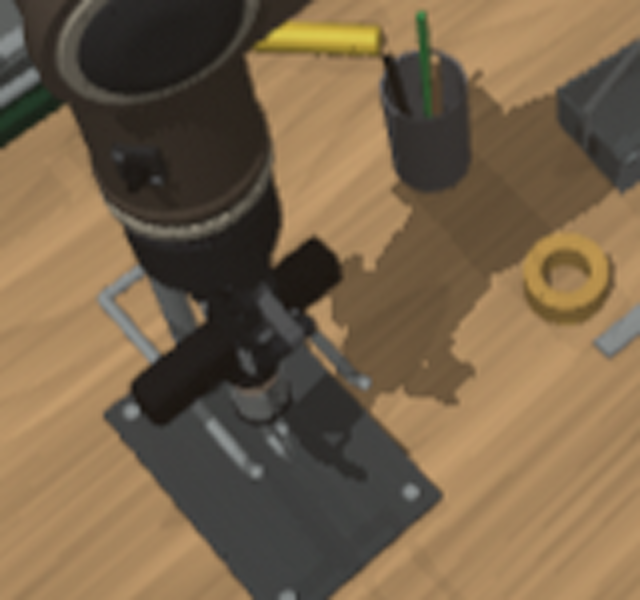

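The tube at (265,395) hangs between the two prongs, with the bar above them. I'll lower until there is contact, release and back away.

Run:
```python
from h import *
from bench import *
servo_line((.4461,.3736,.204),.06)
z=.204
while z>.1955:
    z-=.0015; servo_line((.4461,.3736,z),.02); g=get_state(); print(round(z,4),g["tcp_pos"][2].round(4),g["wrist_force"].round(2))
    if g["wrist_force"][2]>.5: break
pause(.2);ungrasp(); pause(.3);g=get_state();print(g["t"],g["wrist_force"],g["opening"])
servo_line((.4461,.3736,.30),.08)
s=snapshot("side");i=s["img"][200:350,170:330]; cv2.imwrite("pics/f1.png",cv2.resize(i,None,fx=4,fy=4,interpolation=cv2.INTER_CUBIC))
```

```text
0.2025 0.2027 [ 0.42 -0.11 -2.62]
0.201 0.2009 [-0.24 -0.29 -2.82]
0.1995 0.1994 [ 0.36  0.32 -2.49]
0.198 0.1979 [-0.7  -0.4  -3.11]
0.1965 0.1974 [-1.99 -2.03  6.  ]
39.5417 [-0.48687075  0.52883532  0.14254922] 0.9986370840707759
```

View pics/f1.png

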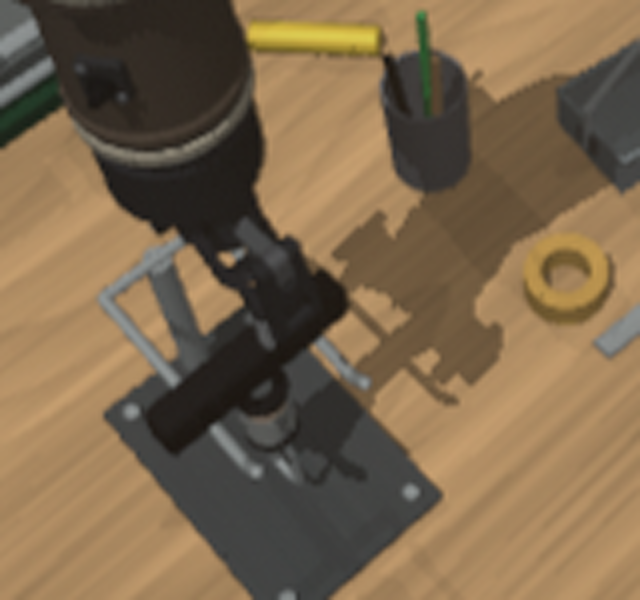

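The scale is back on both prongs. I'll retreat to the start pose and run a final check against the first pictures.

Run:
```python
from h import *
from bench import *
servo_line((.4461,.3736,.38),.2)
reach((.45,0,.42),Rz(0))
set_joints([1.05,0.411,-0.013,1.596,0.006,1.134,-0.082])
g=get_state();print(g["t"],g["wrist_force"])
for n in("side","top"):
    s=snapshot(n); cv2.imwrite(f"pics/{n}9.png",s["img"]); np.savez(f"pics/{n}9.npz",**s)
a=load("top0");b=load("top9")
d=cv2.absdiff(a["img"],b["img"]).max(-1); cv2.imwrite("pics/diff.png",(d>40).astype(np.uint8)*255)
n,l,st,c=cv2.connectedComponentsWithStats((d>40).astype(np.uint8))
print([ (st[i].tolist()) for i in range(1,n) if st[i,4]>15])
T=cloud(b);yy,xx=np.mgrid[0:400,0:640]
for nm,lo,hi,bx in(("walls",.036,.06,(415,505,190,270)),("bail",.10,.14,(415,505,180,270))):
    m=(xx>=bx[0])&(xx<bx[1])&(yy>=bx[2])&(yy<bx[3])&(T[...,2]>lo)&(T[...,2]<hi);p=T[m];print(nm,cv2.minAreaRect(p[:,:2].astype(np.float32)*1000),p[:,2].max())
```

```text
45.175 [0.26935378 0.48715288 0.06732878]
[[297, 135, 64, 39, 1926], [436, 209, 63, 38, 1763], [619, 319, 10, 11, 22], [582, 338, 20, 7, 26], [585, 356, 29, 17, 35]]
walls ((486.7892150878906, -366.7579650878906), (82.0332260131836, 139.8288116455078), 5.321438789367676) 0.0539342455306916
bail ((486.8912658691406, -366.1638488769531), (6.879134654998779, 79.64080047607422), 5.665473937988281) 0.12657373611400508
```

View pics/top9.png

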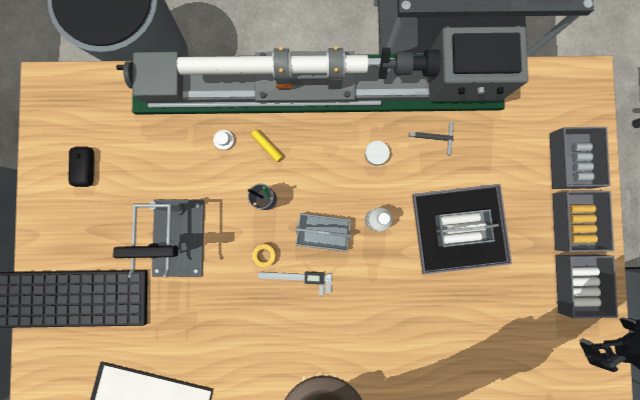

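View pics/side9.png

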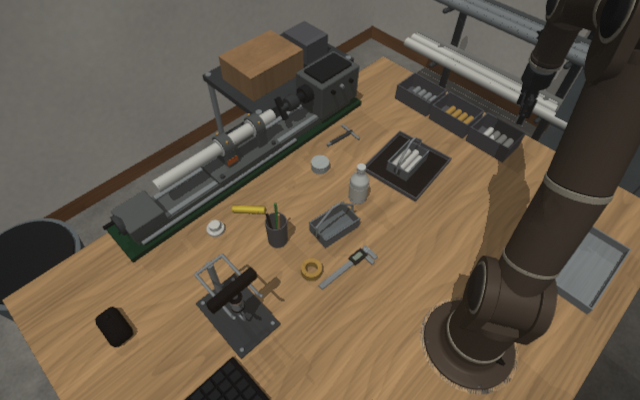

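Compared with the first pictures, only the carrier moved, from (325,155) to (467,229) in the tray. The other small differences, around (600,340), are the gripper itself.

```bash
python3 -c "
from bench import *
print(sign_off(), get_state()['t'])"
```

```text
the job is handed in; nothing more can be done
the job is handed in; nothing more can be done
```

The job is done and handed in, at about 45 s of the 69 s allowed. I took the scale off its stand, hooked it under the bail of the carrier with the three white rods, and lifted the carrier about 59 mm clear. I held it still for about 4 s at a load of roughly 5 N. Then I carried it to the tray on the scale, set it down slowly, unhooked it, and hung the scale back on both prongs.

**Last checks:**
- **Carrier:** it stands within about 2 mm of the tray's centre. Its bail shows at the expected height, and all three rods are in it.
- **Scale:** its bar is where it started, with no change visible in the top view.
- **Everything else:** the top view shows no other change on the bench, only the gripper's own small differences at the image edge.
- **Forces:** the readings I took stayed under 10 N, well below the 120 N wrist limit.

No check failed or disagreed. I could not read the scale's dial directly, so "steady" rests on the wrist force, which varied by about ±0.7 N, and on the arm standing still.

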